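Pack the clamp shoes into the snap-lid case

TASK

Squeeze the two side tabs at the front of the case together so that its lid springs open, then take out the wooden offcut left inside and put it in the cardboard bin. After that lay every T-shaped aluminium clamp shoe on the bench into the case, flat on its foot and one to a bay, and at last press the front edge of the lid down past its catches until it clicks shut and stays shut. Leave the other things on the bench where they are.

Things in the scene. Friction and masses are not known exactly. Their poses are not given: they have to be found in the camera images.
- case: black plastic hard case fixed to the bench; tray 134 (x) x 218 (y) x 28 mm tall, walls 4 to 5 mm. Origin at the centre of its underside, on the bench; x points from its front (tabs) to its hinge, y along its length, z up. A ledge 10 mm high sticks out 50 mm from its front, under the tabs.
- case_floor (a point): centre of the tray's floor, 5 mm above the bench. Three dividers along x, 4 mm thick, 12 mm high above the floor, at y = -52, 0, +52 mm, make four bays 126 mm long (x) and 48 to 50 mm wide, with centres at y = -79, -26, +26, +79 mm.
- lid (a joint): hinge of the case's grey lid (rad): 0 shut, 1.75 fully open (leaning 10 degrees past upright, at the hinge side). A damped spring (0.1 to 0.2 N m) swings it open within 3 s whenever it is not latched, and holds it there. A shell 134 x 218 mm, 30 mm deep; shut, its top is 58 mm above the bench and its front is in line with the tray's. Only the catch keeps it shut.
- lid_hinge (a point): middle of the lid's hinge line, at the case's x = +67 mm, 28 mm above the bench; the axis runs along the case's y.
- lid_press (a point): middle of the black rubber thumb pad (24 x 70 mm) on the outside of the lid near its front (free) edge, 118 mm from the hinge line and 32 mm outward of the plane of the lid's rim (60 mm above the bench when shut); moves with the lid. As the lid comes down its two hooks meet the catch at about 0.11 rad; 10 to 17 N here snaps them past it.
- tab_left_face (a point): middle of the outer, ribbed face of the left (+y) squeeze tab, an upright grey pad 26 (x) x 8 (y) x 32 mm (12 to 44 mm above the bench), centred 30 mm ahead of the case's front. The outer faces of the two tabs are 60 mm apart at rest, 44 mm when fully squeezed. The lid's hooks hang at the case's front, 42 to 48 mm either side of the middle, 10 mm thick.
- tab_right_face (a point): the same on the right (-y) tab.
- tab_left (a joint): inward travel of the left tab (m): 0 at rest, 0.008 fully squeezed; its spring pushes back with 4 N at rest, 7 N fully squeezed. With both tabs past 0.004 the lid is free and rises.
- tab_right (a joint): inward travel of the right tab, the same.
- offcut: wooden offcut, a plain bar 30 (x) x 130 (y) x 22 mm (z), 60 g, origin at the centre of its underside; it starts inside the shut case, lying on top of the dividers roughly along the case's y.
- bin: open cardboard bin for offcuts, fixed, 190 (x) x 150 (y) x 50 mm tall, walls and floor 4 mm; origin at the centre of its underside.
- shoe1: aluminium clamp shoe of upside-down T section, 0.18 to 0.29 kg: foot plate 100 (x) x 40 (y) x 12 mm (z) with an upright web 88 x 12 mm standing along its middle, 42 mm tall in all; origin at the centre of its underside, x along its length. All shoes are alike; may be absent (None).
- shoe2: aluminium clamp shoe of upside-down T section, 0.18 to 0.29 kg: foot plate 100 (x) x 40 (y) x 12 mm (z) with an upright web 88 x 12 mm standing along its middle, 42 mm tall in all; origin at the centre of its underside, x along its length. All shoes are alike; may be absent (None).
- shoe3: aluminium clamp shoe of upside-down T section, 0.18 to 0.29 kg: foot plate 100 (x) x 40 (y) x 12 mm (z) with an upright web 88 x 12 mm standing along its middle, 42 mm tall in all; origin at the centre of its underside, x along its length. All shoes are alike; may be absent (None).
- shoe4: aluminium clamp shoe of upside-down T section, 0.18 to 0.29 kg: foot plate 100 (x) x 40 (y) x 12 mm (z) with an upright web 88 x 12 mm standing along its middle, 42 mm tall in all; origin at the centre of its underside, x along its length. All shoes are alike; may be absent (None).
- glue: bystander: glue bottle 60 mm dia x 170 mm; leave it alone.
- wax: bystander: steel wax tin 84 mm dia x 60 mm; leave it alone.
- driver: bystander: screwdriver 200 mm; leave it alone.
- spanner: bystander: wrench 200 mm; leave it alone.
- tape: bystander: tape measure 70 x 32 x 62 mm; leave it alone.
- bar: bystander: flat aluminium bar 160 x 40 x 12 mm with no web (not a shoe); leave it alone.
- dustbrush: bystander: brush 220 mm; leave it alone.
- strip: bystander: pale wood strip 200 x 45 x 18 mm; leave it alone.
Mind the look-alikes: they are no part of the job. What is shaped like the shoe4 but yellow is not meant.

How it is judged:
By the outcome, as a careful person would: the job done as asked, in the order asked, and still so for the second after the job is handed in, with the robot touching nothing.
Of shoe1, shoe2, shoe3, shoe4 only 2 to 4 are there at a start; the rules pass over those that are not, and their reading is None.
At some moment in a run one of shoe1, shoe2, shoe3, shoe4 may be knocked a few centimetres aside while the robot is not near it.
It also fails if it takes over 210 s, if anything falls off the work surface, if the arm or the gripper's body presses on something with over 40 N, if the wrist force passes 120 N, or if a joint passes its speed limit or range.

ROBOT

A 6-joint arm with a two-finger parallel gripper is mounted at the origin on the work surface. World frame = base frame: x ahead of the robot, y to its left, z up, the work surface at z = 0. Lengths are in mm, angles in rad, forces in N, time in s.
With the tool pointing down it reaches from about 375 to 975 mm from the base axis. Payload 3.8 kg.
Tool frame: the origin (TCP) lies at the very end of the fingers, on their centre line; the grasp point (between the pads) lies 19 mm behind it; y points along the fingers, z is the direction in which the jaws open and shut, and the axes are right-handed (so a half turn about y gives the same grasp; the last joint's range is limited). The gripper opens to 85 mm and grips with 20 to 120 N. Pads are 22 mm wide; open, the fingers measure 114 mm over their backs; the gripper's body (76 mm by 85 mm) begins 54 mm behind the grasp point. The pads swing forward as they close: fully open they stand 13 mm farther back than shut.
Start: joints at [1.154, 0.264, 1.604, -0, 1.274, -0.037], TCP at [250.243, 626.894, 231.28] pointing down, gripper open.
Joint ranges: [-2.63, 2.63], [-0.94, 2.18], [0.31, 2.57], [-1.31, 4.45], [0, 2.66], [-2.55, 2.55]. Speed limits (rad/s): [2.57, 2.57, 3.14, 3.14, 3.14, 3.14].

INTERFACE

Orientations are given as [roll, pitch, yaw] about the fixed x, y, z axes, in that order (R = Rz(yaw) Ry(pitch) Rx(roll)).
In Python, from cell import bot gives the robot as it stands.
- The arm moves only by the tool send_rows, never from a script. Its argument "rows" is a list that holds one entry, the list of rows, each a list of 5 numbers: the shift along the tool's x, y, z in m, then the turn about the tool's y in rad, then the closure, from 0 (fully open) to 1 (shut). In form: [[[dx, dy, dz, turn, fingers], ...]]. A call has 1 to 12 rows; each row is the pose to reach, as a shift and turn from the pose commanded when the call began, along the tool's axes at that moment; what a row does not reach only later rows make up. A row lasts 1/10 s, in which the tool goes at most 50 mm and 8.59 degrees, less where a joint would pass 70% of its speed; a pose out of reach is approached as far as the arm can. A call with a gripper value outside its range is refused whole. The fingers move at their own pace and stop on an object; "grip_force" is the grip in N (left out, the last holds). Time passes only in rows, so rows that repeat a pose let the fingers close. It gives the time, the measured TCP pose, the force and the opening at its end, in the units of the state.
- bot.get_obs(): the state, without advancing time (a new reading comes with each control period).
- bot.camera(name): name is "scene" or "top"; returns (picture, depth): 420x560x3 uint8, red, green, blue; 420x560 float32, mm along the optical axis (not along the pixel's ray), 0 where there is no reading.
- bot.calibration(name): a dict with "camera_matrix" (3x3 intrinsics, pixels), "R" (3x3) and "t" (3): a world point X has camera coordinates R X + t. Camera axes: x right, y down, z forward; pixel columns grow to the right and rows downward; lengths in mm; the calibration is good to about 2 mm. A picture is of the moment at which its call begins. calibration takes no time and is no camera call.
- bot.hand_in(): hands the job in, once; it reports no verdict.
Trained networks look in the newest picture that a camera, given by its name, has taken for a name from the list of things; names that differ only in an ending like _2 or _b are one class to them, and where a whole thing is asked for, a point or a joint stands for the part that bears it (a point fixed in the world has none). Each returns a list of dicts, best first, with "p" (0 to 1); they miss things now and then, are a little off and sometimes report something else, mostly with a low value. They report only what shows in the picture. A call takes as long as a camera call. They do not tell look-alikes from the thing itself.
- bot.recognise(camera, query): "extent" ([left, top, right, bottom] in pixels, round what is visible of it).
- bot.pinpoint(camera, query): "at" ([column, row] in pixels: a listed point, or the origin of a listed thing).
The state is a dict: "time": time; "joint_pos": joint angles; "joint_velocities": joint speeds; "tau": joint torques, N m; "tool_pos": TCP position; "tool_rot": TCP orientation; "force": force on the tool from outside, world axes, zero at the start; "ft_torque": the same for the moment, N m; "width": opening from 0.0 (shut) to 1.0 (fully open).
Only numpy, scipy, OpenCV 4.12 (cv2) and the standard library are available. Lean on these libraries where they do the work, as an engineer would, in place of code of your own. Each camera call takes 0.05 s, during which the arm holds its last target. There are 200 camera calls.

## Working session

There is one attempt and no reset: what is moved stays moved. The work goes in short steps, Python scripts to look and compute and a tool call to move; the robot and the scene stay as the last step left them, time stands still between calls to the robot, and variables do not carry over. Pictures are saved under pics/ and viewed, about 12 in all and at most 16, crops included, and the job is handed in when it is done.

Besides the shell and the picture viewer there is one more tool, called after "Emit:" as name([rows], argument=value, ...), one row to a line, values as JSON. send_rows: Moves the arm, as the interface text tells. Its arguments: {"type":"object","properties":{"rows":{"type":"array"},"grip_force":{"type":"number"}},"required":["rows"]}

```bash
mkdir -p pics; ls; cat > h.py <<'E'
import numpy as np, cv2
from cell import bot
from scipy.spatial.transform import Rotation as Ro
def cal(n):
    c=bot.calibration(n); return np.array(c["camera_matrix"]),np.array(c["R"]),np.array(c["t"]).ravel()
def snap(n,f):
    p,d=bot.camera(n); cv2.imwrite(f"pics/{f}.png",p[:,:,::-1]); np.save(f"{f}.npy",d); return p,d
def cloud(n,d):
    K,R,t=cal(n); v,u=np.mgrid[:d.shape[0],:d.shape[1]]
    P=np.stack([(u-K[0,2])/K[0,0]*d,(v-K[1,2])/K[1,1]*d,d],-1)
    W=(P-t)@R; W[d==0]=np.nan; return W
def proj(n,X):
    K,R,t=cal(n); c=R@np.array(X)+t; c=K@c; return c[:2]/c[2]
def local(X):  # world point mm -> tool-axis shift in m
    o=bot.get_obs(); R=Ro.from_euler('xyz',o["tool_rot"]).as_matrix()
    return R.T@(np.array(X)-np.array(o["tool_pos"]))/1000
E
python3 - <<'E'
from h import *
o=bot.get_obs(); print(o); print(Ro.from_euler('xyz',o["tool_rot"]).as_matrix().round(3))
for n in("scene","top"):
    p,d=snap(n,n+"0"); print(n,(d==0).mean(),cal(n)[1].round(3).tolist(),cal(n)[2], (-cal(n)[1].T@cal(n)[2]).round())
    for q in("case","shoe1","bin","offcut","bar","strip"):
        print(q,[(np.round(r["extent"]).tolist(),round(r["p"],2)) for r in bot.recognise(n,q)])
    for q in("tab_left_face","tab_right_face","lid_press","lid_hinge","shoe1","bin"):
        print(q,[(np.round(r["at"]).tolist(),round(r["p"],2)) for r in bot.pinpoint(n,q)])
E
```

```text
pics
{'time': 0.0, 'joint_pos': array([ 1.15408078e+00,  2.64747952e-01,  1.60540825e+00,  6.04410672e-06,
        1.27369600e+00, -3.68958070e-02]), 'joint_velocities': array([-0.00095877, -0.0001728 ,  0.00080368, -0.00095338,  0.00101867,
       -0.00057237]), 'tau': array([-1.57053215e-03, -5.15110874e+01, -3.67310321e+01,  7.04647869e-05,
        1.30487923e-02, -3.57831141e-05]), 'tool_pos': array([249.95298011, 626.21132738, 229.94704196]), 'tool_rot': array([-1.57305412e+00,  8.91199552e-05, -3.79821616e-01]), 'force': array([-0.45548528,  0.02400259,  0.40001523]), 'ft_torque': array([ 0.01435918, -0.01915071, -0.0044449 ]), 'width': 1.0004535276157096}
[[ 0.929 -0.001  0.371]
 [-0.371 -0.002  0.929]
 [-0.    -1.    -0.002]]
scene 0.005960884353741497 [[-0.645, 0.764, -0.0], [0.447, 0.377, -0.811], [-0.62, -0.523, -0.585]] [ 307.13318937 -182.03630222 1939.66510256] [1482.  848.  987.]
case [([215.0, 194.0, 297.0, 257.0], 0.86)]
shoe1 [([308.0, 250.0, 348.0, 277.0], 0.79), ([345.0, 223.0, 362.0, 252.0], 0.72), ([367.0, 260.0, 404.0, 291.0], 0.63), ([280.0, 179.0, 310.0, 201.
[... 1013 characters left out ...]
42.0], 0.92), ([212.0, 193.0, 236.0, 226.0], 0.61)]
offcut [([240.0, 152.0, 256.0, 174.0], 0.59)]
bar [([347.0, 125.0, 376.0, 168.0], 0.74), ([268.0, 178.0, 346.0, 232.0], 0.21)]
strip [([176.0, 135.0, 225.0, 190.0], 0.87), ([239.0, 152.0, 260.0, 175.0], 0.29), ([385.0, 172.0, 444.0, 240.0], 0.24)]
tab_left_face [([300.0, 239.0], 0.37), ([120.0, 264.0], 0.25)]
tab_right_face [([321.0, 237.0], 0.43)]
lid_press [([308.0, 217.0], 0.81), ([247.0, 168.0], 0.67), ([120.0, 264.0], 0.34)]
lid_hinge [([302.0, 184.0], 0.91), ([306.0, 218.0], 0.51), ([249.0, 167.0], 0.41)]
shoe1 [([318.0, 275.0], 0.91), ([177.0, 231.0], 0.65), ([226.0, 253.0], 0.63), ([222.0, 208.0], 0.59)]
bin [([414.0, 209.0], 0.64)]
```

```bash
python3 - <<'E'
import cv2
a=cv2.imread("pics/scene0.png")[130:350,120:480]; cv2.imwrite("pics/s0c.png",cv2.resize(a,(800,489),interpolation=3))
a=cv2.imread("pics/top0.png")[100:310,80:460]; cv2.imwrite("pics/t0c.png",cv2.resize(a,(800,442),interpolation=3))
E
```

```text
(no output)
```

View pics/s0c.png

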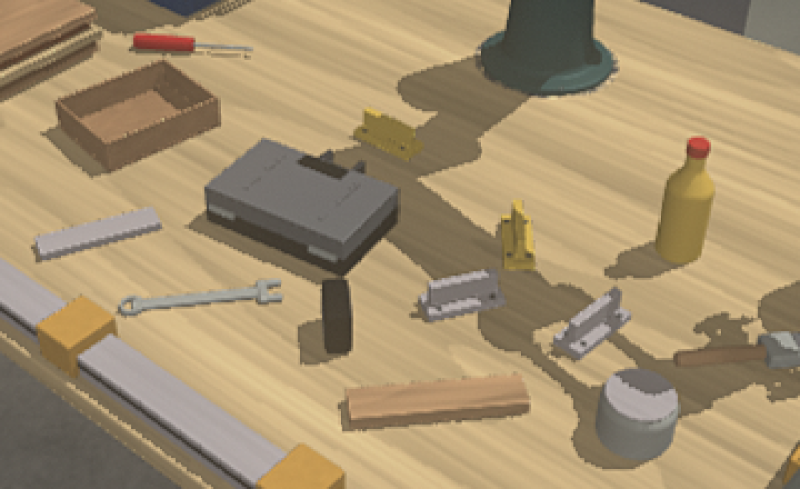

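View pics/t0c.png

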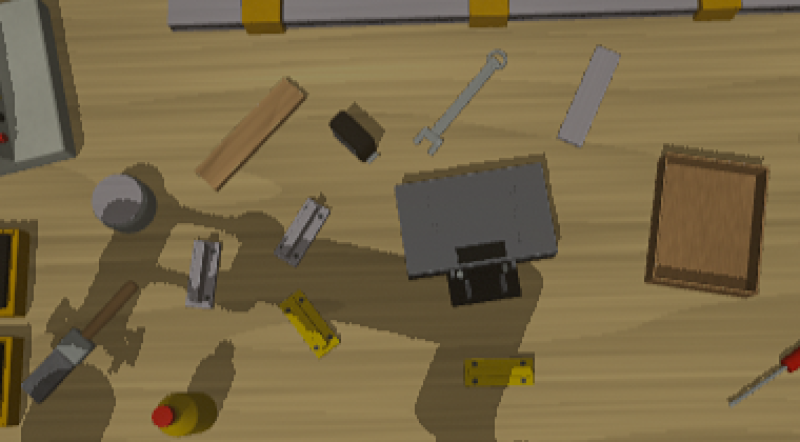

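Both views show the shut case, bin, two silver shoes (top px ≈(224,209) and (177,230)), and two yellow look-alikes (227,253), (318,277). Now measuring from the depth in both views.

```bash
cat >> h.py <<'E'
def heights(W,box,z0,z1):
    l,t,r,b=box; P=W[t:b,l:r].reshape(-1,3); return P[(P[:,2]>z0)&(P[:,2]<z1)]
def rect(P):
    (c,s,a)=cv2.minAreaRect(P[:,:2].astype(np.float32)); 
    if s[0]<s[1]: s=s[::-1]; a+=90
    return np.round(c,1),np.round(s,1),round(float(a)%180,1),len(P),np.round(np.median(P[:,2]),1)
E
python3 - <<'E'
from h import *
T=cloud("top",np.load("top0.npy")); S=cloud("scene",np.load("scene0.npy"))
print("tcp px",proj("top",[250,626,230]),proj("scene",[250,626,230]))
for n,W,bx in(("top",T,dict(case=(255,160,350,255),A=(205,183,245,233),B=(162,205,192,255),bin=(380,160,450,250),bar=(340,115,380,175))),
  ("scene",S,dict(case=(205,185,310,265),A=(303,245,352,282),B=(362,255,410,297),bin=(140,150,225,212),bar=(132,218,196,248)))):
    for k,b in bx.items():
        lo,hi={"case":(50,70),"bin":(40,60),"bar":(6,20)}.get(k,(6,60))
        print(n,k,*rect(heights(W,b,lo,hi)))
        if k in"AB":
            print("   web",*rect(heights(W,b,32,60))," foot",*rect(heights(W,b,6,18)))
    t=heights(W,bx["case"],-10,10); print(" bench z",np.median(t[:,2]))
# tabs
for n,W,b in(("top",T,(290,222,335,250)),("scene",S,(255,185,300,225))):
    l,t,r,bb=b;print(n); print(W[t:bb:2,l:r:3,2].round().tolist() if n=="top" else "")
def tri(a,b):
    A=[];B=[]
    for n,px in(("top",a),("scene",b)):
        K,R,t=cal(n);P=K@np.c_[R,t]; A+= [px[0]*P[2]-P[0],px[1]*P[2]-P[1]]
    A=np.array(A); return np.linalg.lstsq(A[:,:3],-A[:,3],rcond=None)[0].round(1)
print("triang tabL",tri((300,239),(285,209)),"tabR",tri((321,237),(267,204)),"press",tri((308,217),(263,205)),"hinge",tri((302,184),(244,238)),"bin",tri((414,209),(179,186)),"A",tri((222,208),(325,267)),"B",tri((177,231),(384,277)))
E
```

```text
tcp px [ 58.50822368 319.63413056] [533.83616589 198.58537549]
top case [575.3   6.9] [298.7 195.6] 78.5 3123 59.5
top A [570.9 238.2] [155.1 121. ] 179.1 440 14.3
   web [564.7 241. ] [87.6 13.1] 149.0 129 42.0  foot [570.9 238.2] [155.1 121. ] 179.1 275 11.7
top B [506.8 387.7] [152.9  91.1] 179.6 440 14.6
   web [504.2 389.7] [86.  13.7] 172.8 134 41.5  foot [506.8 387.7] [152.9  91.1] 179.6 269 11.9
top bin [ 558.2 -357.8] [191.2 152.2] 170.2 464 49.7
top bar [ 770.8 -202.2] [200.3 125.5] 177.4 638 12.9
 bench z 1.0546433341286603
scene case [614.7  18.2] [286.9 238.1] 96.7 2383 59.8
scene A [549.  224.3] [131.1 128.3] 121.7 608 17.7
   web [566.6 241.9] [91.7 18.2] 148.8 190 40.7  foot [549.  224.3] [131.1 128.3] 121.7 308 12.4
scene B [524.2 394.5] [194.1 119.8] 27.0 527 17.5
   web [539.3 415.5] [159.  68.] 38.3 173 41.4  foot [496.8 383.7] [128.6 121.9] 123.5 267 12.0
scene bin [ 563.  -337.6] [494.3 194.9] 80.1 632 47.9
scene bar [ 766.3 -213.4] [192.9 132.3] 130.4 614 12.8
 bench z 1.6654105590680532
top
[[61.0, 59.0, 60.0, 60.0, 60.0, 62.0, 61.0, 61.0, 66.0, 63.0, 59.0, 57
[... 630 characters left out ...]
-0.0, 0.0], [-3.0, 5.0, 7.0, 11.0, 47.0, 10.0, 10.0, 9.0, 9.0, 14.0, 29.0, 10.0, 13.0, 0.0, 3.0], [4.0, 0.0, 10.0, 12.0, 45.0, 8.0, 12.0, 11.0, 12.0, 12.0, 10.0, 12.0, 12.0, -1.0, 1.0], [-1.0, 2.0, 11.0, 12.0, 13.0, 10.0, 10.0, 11.0, 8.0, 2.0, 3.0, -3.0, 1.0, 1.0, 4.0], [2.0, 0.0, 11.0, 11.0, 6.0, 5.0, -0.0, -6.0, -2.0, 1.0, 2.0, -1.0, 1.0, 0.0, 3.0], [8.0, 5.0, 5.0, 6.0, 5.0, -1.0, 7.0, 5.0, 6.0, 1.0, 6.0, -1.0, 1.0, 1.0, 0.0], [-2.0, 0.0, 2.0, 3.0, 4.0, -1.0, 4.0, 2.0, -1.0, 1.0, 1.0, 1.0, 4.0, -0.0, 1.0]]
scene

triang tabL [463.    1.8  24.2] tabR [469.5 -64.8  15.9] press [527.7 -26.3  61.3] hinge [637.7  -8.   14. ] bin [ 560.3 -369.8   -2.7] A [573.9 241.4   2.8] B [503.2 384.5   1.9]
```

```bash
cat >> h.py <<'E'
def blob(W,box,z0,z1,k=3):  # rect of largest component in height band, raster 1mm
    P=heights(W,box,z0,z1); o=P[:,:2].min(0)-10; 
    im=np.zeros((np.ptp(P[:,:2],axis=0)+20).astype(int)+1,np.uint8)
    ij=(P[:,:2]-o).astype(int); im[ij[:,0],ij[:,1]]=1
    im=cv2.morphologyEx(cv2.dilate(im,np.ones((k,k))),cv2.MORPH_CLOSE,np.ones((k,k))); n,L,st,_=cv2.connectedComponentsWithStats(im)
    b=1+st[1:,4].argmax(); return P[L[ij[:,0],ij[:,1]]==b]
E
python3 - <<'E'
from h import *
T=cloud("top",np.load("top0.npy")); S=cloud("scene",np.load("scene0.npy"))
for n,W,cb,tb in(("top",T,(255,160,350,255),(295,230,330,247)),("scene",S,(205,185,310,265),(260,190,300,222))):
    P=blob(W,cb,53,64,7); print(n,*rect(P))
    P=P[P[:,2]>55]
    h=cv2.convexHull(P[:,:2].astype(np.float32)); print(" edges",cv2.approxPolyDP(h,12,True)[:,0].round().tolist())
    P=heights(W,tb,37,49); P=P[P[:,0]<500]; print(P.round()[::2].tolist())
E
```

```text
top [570.6 -18.3] [218.3 134.9] 97.8 2971 59.4
 edges [[650.0, -115.0], [621.0, 98.0], [490.0, 79.0], [519.0, -130.0]]
[[490.0, 15.0, 43.0], [489.0, -55.0, 44.0], [485.0, -52.0, 46.0], [486.0, -58.0, 44.0], [484.0, -6.0, 44.0], [482.0, -58.0, 44.0], [481.0, -0.0, 38.0], [480.0, -6.0, 46.0], [480.0, -58.0, 43.0], [478.0, -0.0, 43.0], [478.0, -6.0, 43.0], [476.0, -58.0, 44.0], [474.0, -3.0, 47.0], [474.0, -9.0, 47.0], [473.0, -57.0, 44.0], [472.0, -3.0, 43.0], [471.0, -9.0, 46.0], [470.0, -60.0, 46.0], [468.0, -6.0, 46.0], [467.0, -54.0, 45.0], [465.0, -3.0, 45.0], [465.0, -9.0, 44.0], [462.0, -3.0, 45.0], [462.0, -8.0, 47.0], [459.0, -5.0, 45.0]]
scene [571.6 -19. ] [225.6 142.8] 98.0 2110 59.6
 edges [[651.0, -118.0], [628.0, 95.0], [497.0, 81.0], [525.0, -133.0]]
[[470.0, -63.0, 44.0], [468.0, -56.0, 45.0], [475.0, -59.0, 44.0], [464.0, -60.0, 38.0], [477.0, -57.0, 42.0], [468.0, -57.0, 38.0], [487.0, -56.0, 45.0], [480.0, -54.0, 41.0], [480.0, -55.0, 37.0], [458.0, -8.0, 43.0], [468.0, -8.0, 45.0], [463.0, -4.0, 44.0], [475.0, -6.0, 45.0], [467.0, -5.0, 42.0], [480.0, -10.0, 43.0], [476.0, -6.0, 43.0], [475.0, 2.0, 46.0], [481.0, -1.0, 44.0], [498.0, 78.0, 47.0], [487.0, 78.0, 40.0], [498.0, 82.0, 41.0]]
```

The case centre is at (571,−18.5) mm with yaw 7.9°. The lid top measures 59 mm against 58 in the text, and the tab midpoint is about (473,−32). The shoe webs are at A (565,241), 149°, and B (504,390), 173°. Next I work out the move to above the tabs.

```bash
cat >> h.py <<'E'
C=np.array([571,-18.5]); YAW=np.radians(7.9); ex=np.array([np.cos(YAW),np.sin(YAW)]); ey=np.array([-ex[1],ex[0]])
def case(x,y,z): return np.r_[C+x*ex+y*ey,z]
def plan(X,jaw=None):
    """shift and turn to world X, jaw axis at angle (deg); prints rounded"""
    o=bot.get_obs(); R=Ro.from_euler('xyz',o["tool_rot"]).as_matrix()
    a=np.degrees(np.arctan2(R[1,2],R[0,2])); tu=0 if jaw is None else -np.radians((jaw-a+90)%180-90)
    print("at",o["tool_pos"].round(1),"jaw",a.round(1),"F",o["force"].round(1),"w",round(o["width"],3),"t",round(o["time"],2),"j6",round(o["joint_pos"][5],2),"->",np.round(X,1),"shift",local(X).round(4).tolist(),"turn",round(float(tu),3))
E
python3 -c "
from h import *
plan(case(-100,0,200),97.9)"
```

```text
at [250.2 626.9 231.3] jaw 68.2 F [-0.5  0.3  0.3] w 0.995 t 1.3 j6 -0.04 -> [471.9 -32.2 200. ] shift [0.4503, 0.0313, -0.53] turn -0.518
```

Emit:
send_rows([
  [[0.45,0.031,-0.53,-0.518,0],[0.45,0.031,-0.53,-0.518,0],[0.45,0.031,-0.53,-0.518,0],[0.45,0.031,-0.53,-0.518,0],[0.45,0.031,-0.53,-0.518,0],[0.45,0.031,-0.53,-0.518,0],[0.45,0.031,-0.53,-0.518,0],[0.45,0.031,-0.53,-0.518,0],[0.45,0.031,-0.53,-0.518,0],[0.45,0.031,-0.53,-0.518,0],[0.45,0.031,-0.53,-0.518,0],[0.45,0.031,-0.53,-0.518,0]],
], grip_force=40)

```text
time: 2.5
tool_pos: [441.5, 56.8, 205.0]
tool_rot: [-1.571, -0.002, 0.138]
force: [1.1, -0.2, -1.1]
width: 1.003
```

```bash
python3 -c "
from h import *
plan(case(-100,0,200),97.9)"
```

```text
at [441.5  56.8 205. ] jaw 97.9 F [ 1.1 -0.2 -1.1] w 1.003 t 2.5 j6 -1.64 -> [471.9 -32.2 200. ] shift [0.0178, 0.0051, -0.0923] turn 0.0
```

Emit:
send_rows([
  [[0.018,0.005,-0.092,0,0],[0.018,0.005,-0.092,0,0],[0.018,0.005,-0.092,0,0],[0.018,0.055,-0.092,0,0],[0.018,0.105,-0.092,0,0],[0.018,0.105,-0.092,0,0],[0.018,0.105,-0.092,0,0]],
])

```text
time: 3.2
tool_pos: [470.7, -29.3, 99.4]
tool_rot: [-1.57, 0.003, 0.139]
force: [0.7, 0.3, 0.5]
width: 1.0
```

```bash
python3 - <<'E'
from h import *
plan(case(-100,0,16),97.9)
p,d=snap("top","top1"); W=cloud("top",d); p2,d2=snap("scene","scene1")
a=cv2.resize(p[195:275,260:360][:,:,::-1],None,fx=5,fy=5,interpolation=2);b=cv2.resize(p2[155:235,220:320][:,:,::-1],None,fx=5,fy=5,interpolation=2)
cv2.imwrite("pics/sq1.png",cv2.resize(np.vstack([a,b]),(500,600)))
E
```

```text
at [470.7 -29.3  99.4] jaw 98.0 F [0.7 0.3 0.5] w 1.0 t 3.2 j6 -1.82 -> [471.9 -32.2  16. ] shift [0.0011, 0.0834, -0.0031] turn 0.001
```

View pics/sq1.png

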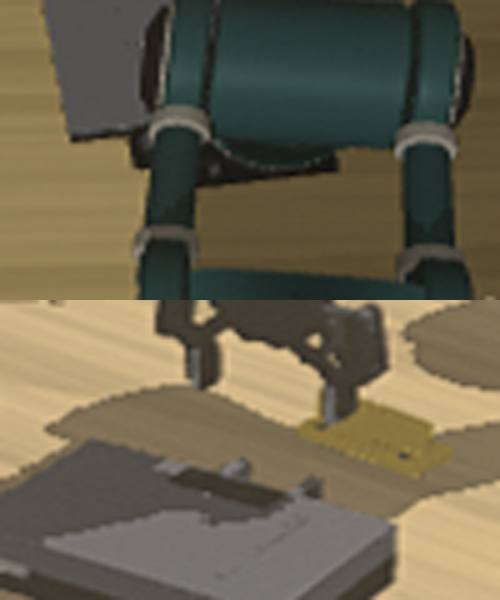

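The fingers straddle the two tabs (lower half, about (200,370) and (335,400)), so I go down and squeeze.

Emit:
send_rows([
  [[0.001,0.04,-0.003,0,0],[0.001,0.065,-0.003,0,0],[0.001,0.083,-0.003,0,0],[0.001,0.083,-0.003,0,0],[0.001,0.083,-0.003,0,0.2],[0.001,0.083,-0.003,0,0.35],[0.001,0.083,-0.003,0,0.45],[0.001,0.083,-0.003,0,0.47],[0.001,0.083,-0.003,0,0.47],[0.001,0.083,-0.003,0,0.47]],
], grip_force=40)

```text
time: 4.3
tool_pos: [475.4, -32.0, 19.5]
tool_rot: [-1.57, -0.004, 0.138]
force: [-2.0, 5.2, 10.4]
width: 0.534
```

```bash
python3 - <<'E'
from h import *
plan(case(-100,0,16),97.9)
p2,d2=snap("scene","scene2")
W=cloud("scene",d2); print(np.nanmax(W[150:265,205:300,2]))
P=W[175:245,212:255].reshape(-1,3);print(np.nanpercentile(P[:,2],[50,80,95]).round())
E
```

```text
at [475.4 -32.   19.5] jaw 97.9 F [-2.   5.2 10.4] w 0.534 t 4.3 j6 -1.83 -> [471.9 -32.2  16. ] shift [-0.0034, 0.0035, 0.0002] turn -0.0
247.78551062070878
[ 60.  93. 115.]
```

Emit:
send_rows([
  [[-0.004,0,0,0,0.47],[-0.008,0,0,0,0.47],[-0.008,0,0,0,0.47]],
])

```text
time: 4.65
tool_pos: [472.7, -32.7, 20.3]
tool_rot: [-1.571, -0.016, 0.136]
force: [10.9, 8.8, -3.7]
width: 0.529
```

```bash
python3 - <<'E'
from h import *
plan(case(-100,0,16),97.9)
p2,d2=snap("scene","scene3")
cv2.imwrite("pics/sq3.png",cv2.resize(p2[110:270,200:360][:,:,::-1],(600,600),interpolation=2))
E
```

```text
at [472.7 -32.7  20.3] jaw 97.8 F [10.9  8.8 -3.7] w 0.529 t 4.65 j6 -1.83 -> [471.9 -32.2  16. ] shift [-0.0007, 0.0043, 0.0005] turn -0.002
```

View pics/sq3.png

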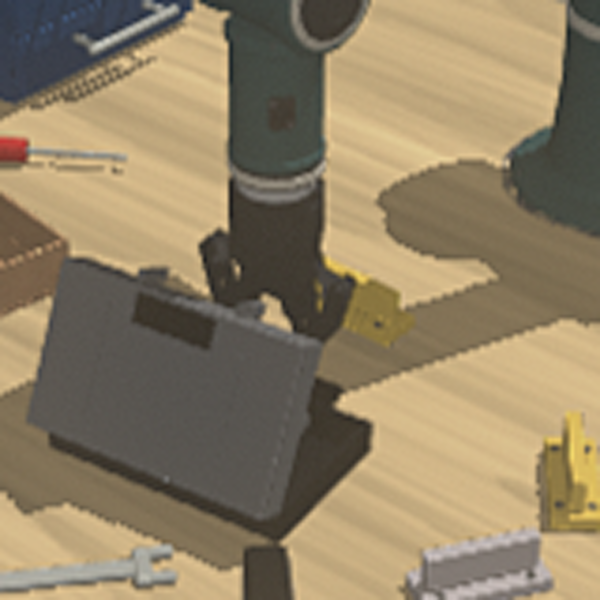

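The lid has sprung open and is well past halfway, so I release and rise.

Emit:
send_rows([
  [[0.003,0,0,0,0.2],[0.003,0,0,0,0.0],[0,-0.03,0,0,0],[0,-0.08,0,0,0],[0,-0.13,0,0,0],[-0.05,-0.18,0,0,0],[-0.1,-0.18,0.1,0,0],[-0.1,-0.18,0.15,0,0],[-0.1,-0.18,0.2,0,0],[-0.1,-0.18,0.2,0,0],[-0.1,-0.18,0.2,0,0],[-0.1,-0.18,0.2,0,0]],
])

```text
time: 5.9
tool_pos: [337.8, 151.9, 197.4]
tool_rot: [-1.571, -0.001, 0.143]
force: [0.3, 0.0, 0.9]
width: 1.0
```

```bash
python3 - <<'E'
from h import *
p2,d2=snap("scene","scene4");p,d=snap("top","top4")
a=cv2.resize(p[160:270,190:350][:,:,::-1],None,fx=4,fy=4,interpolation=2);b=cv2.resize(p2[150:260,190:350][:,:,::-1],None,fx=4,fy=4,interpolation=2)
cv2.imwrite("pics/o4.png",cv2.resize(np.vstack([a,b]),(436,600)))
for n,q in(("top","offcut"),("scene","offcut")):print(n,[(r["at"],r["p"]) for r in bot.pinpoint(n,q)],[(r["extent"],r["p"]) for r in bot.recognise(n,q)])
for n,W in(("top",cloud("top",d)),("scene",cloud("scene",d2))):
    Q=(W[...,:2]-C)@np.c_[ex,ey]; m=(abs(Q[...,0])<60)&(abs(Q[...,1])<102)&(W[...,2]>32)&(W[...,2]<46)
    P=W[m]; print(n,m.sum(),*(rect(blob(W*np.where(m,1,np.nan)[...,None],(0,0,560,420),32,46,5)) if m.sum()>10 else []))
plan([472,50,200],97.9)
E
```

```text
top [([311.4, 202.3], 0.63)] [([293.0, 196.6, 332.6, 208.5], 0.97), ([316.2, 228.2, 321.9, 236.1], 0.32)]
scene [([264.2, 202.1], 0.39), ([164.4, 234.1], 0.38)] [([198.6, 190.1, 298.9, 255.4], 0.18)]
top 408 [577.6 -34.1] [129.9  30.6] 92.7 408 39.8
scene 2
at [338.9 149.3 196.5] jaw 97.8 F [-0.3  0.  -0.6] w 1.002 t 6.2 j6 -1.36 -> [472  50 200] shift [0.1184, -0.0035, -0.1165] turn -0.002
```

View pics/o4.png

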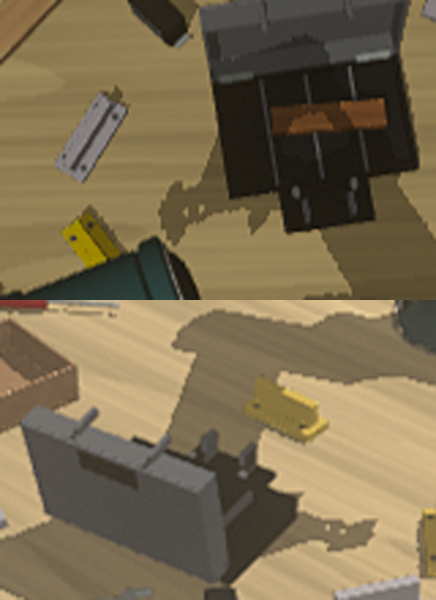

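The offcut measures 130×31 mm with its top at z≈40, centred at (577.6,−34.1), 92.7°, lying across the dividers (top crop ≈(330,117)). I'll grip it over the bay at y=−26.

```bash
python3 -c "
from h import *
plan([578,-44,120],2.7)"
```

```text
at [338.9 149.3 196.5] jaw 97.8 F [-0.3  0.  -0.6] w 1.002 t 6.2 j6 -1.36 -> [578 -44 120] shift [0.2107, 0.0765, -0.2239] turn -1.482
```

Emit:
send_rows([
  [[0.211,0,-0.224,1.66,0.4],[0.211,0,-0.224,1.66,0.4],[0.211,0,-0.224,1.66,0.4],[0.211,0,-0.224,1.66,0.4],[0.211,0,-0.224,1.66,0.4],[0.211,0,-0.224,1.66,0.4],[0.211,0.03,-0.224,1.66,0.4],[0.211,0.076,-0.224,1.66,0.4],[0.211,0.076,-0.224,1.66,0.4],[0.211,0.076,-0.224,1.66,0.4],[0.211,0.076,-0.224,1.66,0.4],[0.211,0.076,-0.224,1.66,0.4]],
])

```text
time: 7.4
tool_pos: [578.1, -43.9, 119.9]
tool_rot: [-1.572, 0.0, -1.525]
force: [0.0, 0.4, 0.9]
width: 0.608
```

```bash
python3 -c "
from h import *
plan([578,-44,8],2.7)"
```

```text
at [578.1 -43.9 119.9] jaw 2.6 F [0.  0.4 0.9] w 0.608 t 7.4 j6 -0.16 -> [578 -44   8] shift [0.0001, 0.1119, 0.0] turn -0.001
```

Emit:
send_rows([
  [[0,0.05,0,0,0.4],[0,0.085,0,0,0.4],[0,0.105,0,0,0.4],[0,0.111,0,0,0.4],[0,0.111,0,0,1],[0,0.111,0,0,1],[0,0.111,0,0,1],[0,0.111,0,0,1],[0,0.081,0,0,1],[0,0.031,0,0,1],[0,-0.02,0,0,1],[0,-0.05,0,0,1]],
], grip_force=40)

```text
time: 8.6
tool_pos: [580.6, -42.5, 176.0]
tool_rot: [-1.564, -0.001, -1.521]
force: [1.2, -0.7, 0.4]
width: 0.345
```

```bash
python3 -c "
from h import *
plan([558,-358,170],80.2)"
```

```text
at [580.6 -42.5 176. ] jaw 2.8 F [ 1.2 -0.7  0.4] w 0.345 t 8.6 j6 -0.17 -> [ 558 -358  170] shift [0.314, 0.0061, -0.0382] turn -1.35
```

Emit:
send_rows([
  [[0.314,0,-0.038,-1.35,1],[0.314,0,-0.038,-1.35,1],[0.314,0,-0.038,-1.35,1],[0.314,0,-0.038,-1.35,1],[0.314,0,-0.038,-1.35,1],[0.314,0,-0.038,-1.35,1],[0.314,0,-0.038,-1.35,1],[0.314,0,-0.038,-1.35,1],[0.314,0,-0.038,-1.35,1],[0.314,0,-0.038,-1.35,1],[0.314,0.03,-0.038,-1.35,1],[0.314,0.07,-0.038,-1.35,1]],
])

```text
time: 9.8
tool_pos: [558.6, -359.8, 104.4]
tool_rot: [-1.575, -0.008, -0.171]
force: [0.8, 0.5, -0.8]
width: 0.341
```

```bash
python3 -c "
from h import *
plan([558,-358,12],80.2)"
```

```text
at [ 558.6 -359.8  104.4] jaw 80.2 F [ 0.8  0.5 -0.8] w 0.341 t 9.8 j6 -2.01 -> [ 558 -358   12] shift [-0.0017, 0.0923, 0.002] turn -0.0
```

Emit:
send_rows([
  [[0,0.04,0.002,0,1],[0,0.075,0.002,0,1],[0,0.09,0.002,0,1],[0,0.09,0.002,0,0.8],[0,0.09,0.002,0,0.4],[0,0.09,0.002,0,0.4],[0,0.09,0.002,0,0.4],[0,0.05,0.002,0,0.4],[0,0,0,0,0.4],[0,-0.05,0,0,0.4],[0,-0.1,0,0,0.4],[0,-0.1,0,0,0.4]],
])

```text
time: 11.0
tool_pos: [561.0, -361.5, 213.3]
tool_rot: [-1.579, -0.018, -0.172]
force: [0.7, 0.0, 1.6]
width: 0.604
```

```bash
python3 - <<'E'
from h import *
p,d=snap("top","top5"); T=cloud("top",d);p2,d2=snap("scene","scene5"); S=cloud("scene",d2)
print("offcut",[(r["at"],r["p"]) for r in bot.pinpoint("scene","offcut")],[(r["at"],r["p"]) for r in bot.pinpoint("top","offcut")])
for n,q in(("top","shoe1"),("scene","shoe1")):print(n,[(np.round(r["extent"]).tolist(),round(r["p"],2)) for r in bot.recognise(n,q)])
print("A",*rect(blob(T,(195,175,250,240),30,55,5)),"B",*rect(blob(T,(150,200,200,260),30,55,5)))
o=np.array([565,241,200]);plan(o,59)
cv2.imwrite("pics/s5.png",cv2.resize(p2[120:320,130:420][:,:,::-1],(800,552),interpolation=2))
E
```

```text
offcut [([181.6, 185.7], 0.61)] [([413.3, 211.2], 0.59)]
top [([212.0, 194.0, 236.0, 226.0], 0.98), ([214.0, 239.0, 239.0, 266.0], 0.77), ([166.0, 215.0, 184.0, 247.0], 0.76), ([301.0, 269.0, 335.0, 284.0], 0.62)]
scene [([309.0, 251.0, 351.0, 276.0], 0.94), ([342.0, 221.0, 365.0, 251.0], 0.81), ([370.0, 261.0, 403.0, 290.0], 0.76), ([280.0, 178.0, 313.0, 204.0], 0.76), ([197.0, 191.0, 276.0, 252.0], 0.68)]
A [564.7 240.5] [88.  13.3] 148.5 132 42.4 B [503.8 389. ] [85.1 13.9] 174.8 137 42.2
at [ 554.7 -357.1  198.6] jaw 80.2 F [ 0.4  0.6 -0.8] w 0.6 t 11.3 j6 -2.01 -> [565 241 200] shift [-0.0921, -0.0003, 0.591] turn 0.369
```

View pics/s5.png

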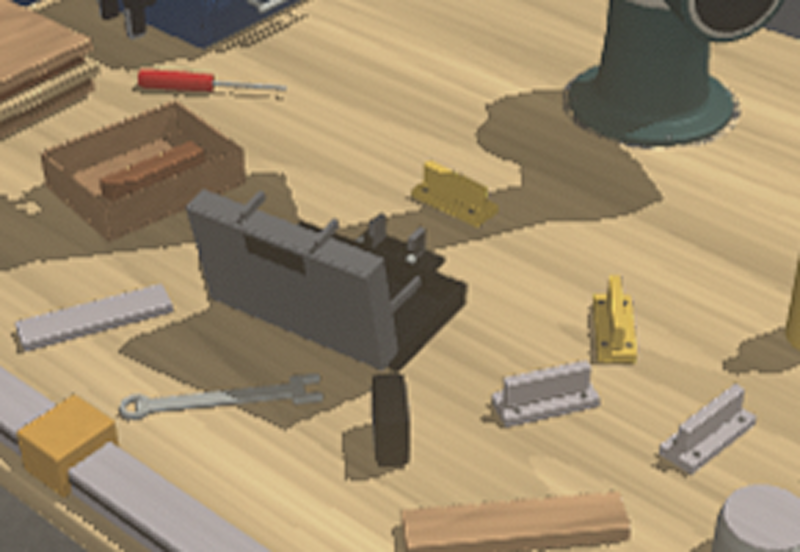

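The offcut lies in the bin (crop ≈(155,170)). Now to shoe A.

Emit:
send_rows([
  [[-0.092,0,0.591,0.37,0.4],[-0.092,0,0.591,0.37,0.4],[-0.092,0,0.591,0.37,0.4],[-0.092,0,0.591,0.37,0.4],[-0.092,0,0.591,0.37,0.4],[-0.092,0,0.591,0.37,0.4],[-0.092,0,0.591,0.37,0.4],[-0.092,0,0.591,0.37,0.4],[-0.092,0,0.591,0.37,0.4],[-0.092,0,0.591,0.37,0.4],[-0.092,0,0.591,0.37,0.4],[-0.092,0,0.591,0.37,0.4]],
])

```text
time: 12.5
tool_pos: [564.9, 242.0, 198.5]
tool_rot: [-1.573, 0.002, -0.541]
force: [1.1, -0.1, 0.4]
width: 0.601
```

Emit:
send_rows([
  [[0,0,0,0,0.5],[0,0,0,0,0.5]],
])

```text
time: 12.7
tool_pos: [565.0, 240.9, 198.5]
tool_rot: [-1.574, 0.002, -0.539]
force: [-0.6, -0.1, -0.8]
width: 0.497
```

```bash
python3 - <<'E'
from h import *
plan([564.7,241,90],58.7)
E
```

```text
at [565.  240.9 198.5] jaw 59.1 F [-0.6 -0.1 -0.8] w 0.497 t 12.7 j6 -0.67 -> [564.7 241.   90. ] shift [-0.0001, 0.1085, 0.0003] turn 0.007
```

Emit:
send_rows([
  [[0,0.05,0,0.005,0.5],[0,0.1,0,0.005,0.5],[0,0.145,0,0.005,0.5],[0,0.17,0,0.005,0.5],[0,0.181,0,0.005,0.5],[0,0.181,0,0.005,0.5],[0,0.181,0,0.005,1],[0,0.181,0,0.005,1],[0,0.181,0,0.005,1],[0,0.181,0,0.005,1],[0,0.181,0,0.005,1]],
], grip_force=70)

```text
time: 13.8
tool_pos: [568.4, 240.8, 22.2]
tool_rot: [-1.567, -0.003, -0.546]
force: [0.9, -0.4, 6.6]
width: 0.124
```

Emit:
send_rows([
  [[0,-0.03,0,0,1],[0,-0.08,0,0,1],[0,-0.13,0,0,1],[0,-0.13,0,0,1]],
])

```text
time: 14.2
tool_pos: [571.9, 242.6, 159.4]
tool_rot: [-1.558, -0.01, -0.546]
force: [1.4, 0.6, -0.5]
width: 0.125
```

```bash
python3 - <<'E'
from h import *
plan(case(0,26,150),97.9)
E
```

```text
at [571.9 242.6 159.4] jaw 58.7 F [ 1.4  0.6 -0.5] w 0.125 t 14.2 j6 -0.66 -> [567.4   7.3 150. ] shift [0.1184, 0.0079, -0.2035] turn -0.684
```

Emit:
send_rows([
  [[0.118,0.008,-0.2035,-0.684,1],[0.118,0.008,-0.2035,-0.684,1],[0.118,0.008,-0.2035,-0.684,1],[0.118,0.008,-0.2035,-0.684,1],[0.118,0.008,-0.2035,-0.684,1],[0.118,0.03,-0.2035,-0.684,1],[0.118,0.068,-0.2035,-0.684,1],[0.118,0.068,-0.2035,-0.684,1],[0.118,0.068,-0.2035,-0.684,1],[0.118,0.068,-0.2035,-0.684,1]],
])

```text
time: 15.2
tool_pos: [562.3, 5.4, 83.0]
tool_rot: [-1.571, -0.002, 0.138]
force: [0.3, -0.1, -2.8]
width: 0.12
```

```bash
python3 - <<'E'
from h import *
plan(case(0,26,40),97.9)
p,d=snap("top","top6");p2,d2=snap("scene","scene6")
a=cv2.resize(p[150:270,240:360][:,:,::-1],(500,500),interpolation=2)
cv2.imwrite("pics/a6.png",a)
S=cloud("scene",d2)
E
```

```text
at [562.3   5.4  83. ] jaw 97.9 F [ 0.3 -0.1 -2.8] w 0.12 t 15.2 j6 -1.74 -> [567.4   7.3  40. ] shift [0.0053, 0.043, 0.0011] turn 0.0
```

View pics/a6.png

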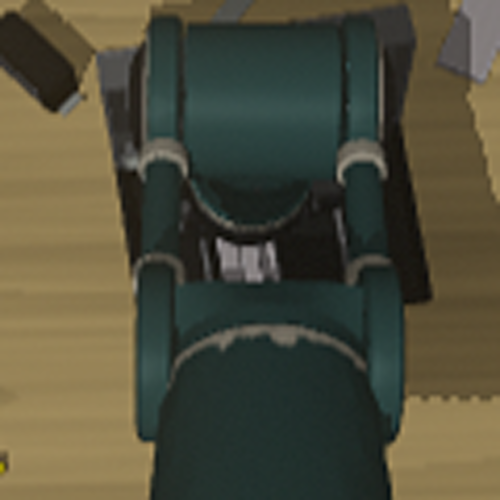

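```bash
python3 - <<'E'
from h import *
T=cloud("top",np.load("top6.npy")); S=cloud("scene",np.load("scene6.npy"))
for n,W,b in(("top",T,(285,205,312,219)),("scene",S,(215,150,330,260))):
    P=heights(W,b,58,110); Q=(P[:,:2]-C)@np.c_[ex,ey]; m=(abs(Q[:,0])<62)&(abs(Q[:,1])<100)
    Q=np.c_[Q,P[:,2]][m]; 
    for lo in range(58,108,6):
        s=Q[(Q[:,2]>=lo)&(Q[:,2]<lo+6)]
        if len(s)>3: print(n,lo,len(s),"x",np.percentile(s[:,0],[2,98]).round(),"y",np.percentile(s[:,1],[2,50,98]).round(1))
plan(case(0,26,40),97.9)
E
```

```text
top 64 5 x [-39.  -9.] y [ 7.8 42.7 44.4]
top 70 62 x [-42. -13.] y [ 5.4 32.1 43.9]
top 76 12 x [-42. -17.] y [ 6.6 33.  41.1]
top 100 28 x [-45. -23.] y [18.9 24.2 30.6]
top 106 5 x [-45. -25.] y [22.5 26.5 28.5]
scene 58 4 x [-56. -16.] y [41.3 41.7 42.6]
scene 64 17 x [-54. -13.] y [40.9 43.7 45.7]
scene 70 50 x [-58.  -8.] y [27.3 38.  43.5]
scene 76 23 x [-53.  -7.] y [28.  34.9 44.5]
scene 82 8 x [-47.   5.] y [27.  30.4 35.1]
scene 88 15 x [-48.   8.] y [28.6 30.6 39.7]
scene 94 22 x [-10.  14.] y [ 6.3 34.7 43.4]
scene 100 42 x [-10.  24.] y [ 6.7 25.3 42. ]
scene 106 19 x [-5. 18.] y [ 5.3 29.5 44. ]
at [562.8   5.4  83.6] jaw 97.9 F [-0.5  0.7 -1.5] w 0.122 t 15.3 j6 -1.74 -> [567.4   7.3  40. ] shift [0.0046, 0.0436, 0.0012] turn 0.0
```

Emit:
send_rows([
  [[0.005,0.01,0.001,0,1],[0.005,0.025,0.001,0,1],[0.005,0.038,0.001,0,1],[0.005,0.046,0.001,0,1],[0.005,0.05,0.001,0,1],[0.005,0.053,0.001,0,1],[0.005,0.053,0.001,0,1],[0.005,0.053,0.001,0,1]],
])

```text
time: 16.1
tool_pos: [566.4, 6.6, 28.9]
tool_rot: [-1.571, -0.001, 0.137]
force: [-0.7, -0.3, -1.9]
width: 0.121
```

Emit:
send_rows([
  [[0,0.002,0,0,1],[0,0.003,0,0,1],[0,0.003,0,0,1]],
])

```text
time: 16.4
tool_pos: [566.9, 6.6, 27.2]
tool_rot: [-1.571, -0.002, 0.137]
force: [-1.9, -0.6, 5.7]
width: 0.122
```

Emit:
send_rows([
  [[0,0,0,0,0.8],[0,0,0,0,0.6],[0,0,0,0,0.5],[0,0,0,0,0.5],[0,-0.03,0,0,0.5],[0,-0.08,0,0,0.5],[0,-0.13,0,0,0.5],[0,-0.17,0,0,0.5],[0,-0.17,0,0,0.5]],
])

```text
time: 17.3
tool_pos: [570.9, 6.6, 203.6]
tool_rot: [-1.573, -0.014, 0.137]
force: [1.2, -0.5, 0.5]
width: 0.5
```

```bash
python3 - <<'E'
from h import *
plan([503.8,389.3,197],83.8)
E
```

```text
at [570.9   6.6 203.6] jaw 97.9 F [ 1.2 -0.5  0.5] w 0.5 t 17.3 j6 -1.74 -> [503.8 389.3 197. ] shift [-0.0142, 0.0055, 0.3883] turn 0.245
```

Emit:
send_rows([
  [[-0.014,0,0.388,0.245,0.5],[-0.014,0,0.388,0.245,0.5],[-0.014,0,0.388,0.245,0.5],[-0.014,0,0.388,0.245,0.5],[-0.014,0,0.388,0.245,0.5],[-0.014,0,0.388,0.245,0.5],[-0.014,0,0.388,0.245,0.5],[-0.014,0,0.388,0.245,0.5],[-0.014,0,0.388,0.245,0.5],[-0.014,0,0.388,0.245,0.5]],
])

```text
time: 18.3
tool_pos: [498.2, 389.7, 194.3]
tool_rot: [-1.572, 0.001, -0.105]
force: [-0.4, -0.3, -0.7]
width: 0.5
```

```bash
python3 - <<'E'
from h import *
p,d=snap("top","top7"); T=cloud("top",d);p2,d2=snap("scene","scene7"); S=cloud("scene",d2)
print("B scene web",*rect(blob(S,(355,248,420,300),30,55,5)))
print("B top",*rect(blob(T,(150,200,200,260),30,50,5)))
for n,W,b in(("top",T,(260,170,350,250)),("scene",S,(200,150,330,260))):
    P=heights(W,b,8,60); Q=(P[:,:2]-C)@np.c_[ex,ey]; m=(abs(Q[:,0])<58)&(abs(Q[:,1])<100)
    Q=np.c_[Q,P[:,2]][m]; 
    for lo,hi in((14,21),(42,52)):
        s=Q[(Q[:,2]>=lo)&(Q[:,2]<hi)]; print(n,lo,len(s),"x",np.percentile(s[:,0],[2,98]).round() if len(s) else"","y",np.percentile(s[:,1],[5,50,95]).round(1) if len(s) else "")
plan([503.8,389.3,24],84)
a=cv2.resize(p[150:270,150:350][:,:,::-1],(800,480),interpolation=2); cv2.imwrite("pics/a7.png",a)
E
```

```text
B scene web [505.8 389.9] [90.4 15.2] 173.5 172 41.0
B top [503.9 388.9] [86.3 13.9] 174.0 138 42.3
top 14 366 x [-53.  52.] y [-52.   16.   52.4]
top 42 108 x [-47.  37.] y [19.8 25.1 30.4]
scene 14 53 x [-54.  -6.] y [29.9 44.  55.4]
scene 42 17 x [-48. -34.] y [18.7 27.1 31.2]
at [498.9 388.1 194.7] jaw 83.8 F [-0.9 -0.1 -0.7] w 0.501 t 18.4 j6 -0.84 -> [503.8 389.3  24. ] shift [0.0049, 0.1707, 0.002] turn -0.003
```

View pics/a7.png

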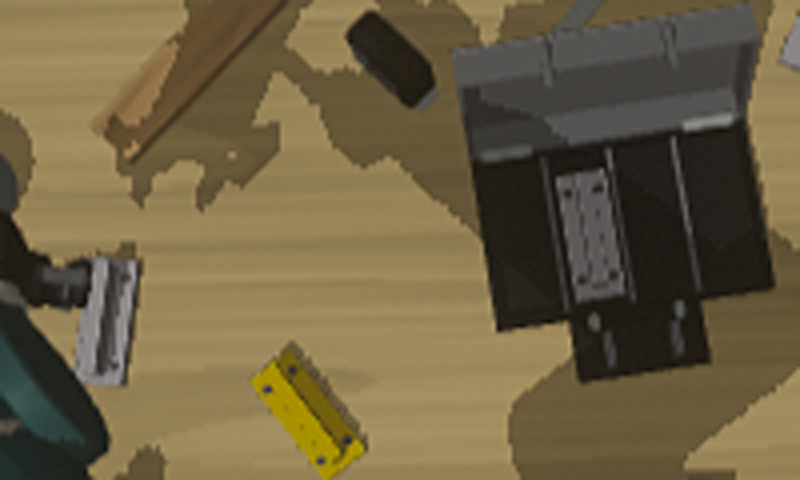

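Shoe A sits flat in the bay at y=+26 (crop ≈(592,232)), web y 19.8 to 30.4. Now shoe B.

Emit:
send_rows([
  [[0.005,0.05,0.001,0,0.5],[0.005,0.1,0.001,0,0.5],[0.005,0.14,0.001,0,0.5],[0.005,0.163,0.001,0,0.5],[0.005,0.172,0.001,0,0.5],[0.005,0.172,0.001,0,0.5],[0.005,0.172,0.001,0,1],[0.005,0.172,0.001,0,1],[0.005,0.172,0.001,0,1],[0.005,0.172,0.001,0,1],[0.005,0.172,0.001,0,1]],
])

```text
time: 19.5
tool_pos: [505.9, 390.5, 26.2]
tool_rot: [-1.568, -0.004, -0.108]
force: [-0.8, -1.7, 7.5]
width: 0.121
```

Emit:
send_rows([
  [[0,-0.03,0,0,1],[0,-0.08,0,0,1],[0,-0.13,0,0,1],[0,-0.16,0,0,1],[0,-0.16,0,0,1]],
])

```text
time: 20.0
tool_pos: [507.4, 392.2, 190.9]
tool_rot: [-1.562, -0.009, -0.108]
force: [0.4, 0.1, -2.1]
width: 0.117
```

```bash
python3 - <<'E'
from h import *
plan(case(0,-26,180),97.9)
E
```

```text
at [507.4 392.2 190.9] jaw 83.8 F [ 0.4  0.1 -2.1] w 0.117 t 20.0 j6 -0.84 -> [574.6 -44.3 180. ] shift [0.1136, 0.0083, -0.4268] turn -0.245
```

Emit:
send_rows([
  [[0.113,0,-0.427,-0.245,1],[0.113,0,-0.427,-0.245,1],[0.113,0,-0.427,-0.245,1],[0.113,0,-0.427,-0.245,1],[0.113,0,-0.427,-0.245,1],[0.113,0,-0.427,-0.245,1],[0.113,0,-0.427,-0.245,1],[0.113,0,-0.427,-0.245,1],[0.113,0,-0.427,-0.245,1],[0.113,0,-0.427,-0.245,1],[0.113,0,-0.427,-0.245,1],[0.113,0,-0.427,-0.245,1]],
])

```text
time: 21.2
tool_pos: [569.4, -46.2, 182.0]
tool_rot: [-1.569, 0.003, 0.137]
force: [-0.3, 0.6, -2.9]
width: 0.12
```

```bash
python3 - <<'E'
from h import *
plan(case(0,-26,80),97.9)
E
```

```text
at [569.4 -46.2 182. ] jaw 97.9 F [-0.3  0.6 -2.9] w 0.12 t 21.2 j6 -1.83 -> [574.6 -44.3  80. ] shift [0.0057, 0.102, 0.0011] turn -0.0
```

Going down: 0.102 takes it to z=80, and contact is expected at about z 27–31.

Emit:
send_rows([
  [[0.006,0.04,0.001,0,1],[0.006,0.08,0.001,0,1],[0.006,0.11,0.001,0,1],[0.006,0.128,0.001,0,1],[0.006,0.138,0.001,0,1],[0.006,0.144,0.001,0,1],[0.006,0.147,0.001,0,1],[0.006,0.147,0.001,0,1]],
])

```text
time: 22.0
tool_pos: [577.0, -45.0, 37.2]
tool_rot: [-1.571, -0.001, 0.138]
force: [-0.7, -0.2, -3.3]
width: 0.12
```

Emit:
send_rows([
  [[0,0.002,0,0,1],[0,0.003,0,0,1],[0,0.003,0,0,1]],
])

```text
time: 22.3
tool_pos: [576.7, -45.4, 34.0]
tool_rot: [-1.571, -0.001, 0.137]
force: [0.4, -1.2, -2.2]
width: 0.117
```

Emit:
send_rows([
  [[-0.001,0.001,0.001,0,1],[-0.001,0.003,0.001,0,1],[-0.001,0.004,0.001,0,1],[-0.001,0.004,0.001,0,1]],
])

```text
time: 22.7
tool_pos: [575.3, -44.6, 31.2]
tool_rot: [-1.571, 0.0, 0.137]
force: [-4.2, -0.0, 9.4]
width: 0.118
```

Emit:
send_rows([
  [[0,0.002,0,0,1],[0,0.003,0,0,1],[0,0.003,0,0,1]],
])

```text
time: 23.0
tool_pos: [575.3, -44.6, 31.2]
tool_rot: [-1.571, 0.001, 0.137]
force: [-14.1, 1.3, 28.0]
width: 0.119
```

Emit:
send_rows([
  [[0,-0.003,0,0,1],[0,-0.003,0,0,0.8],[0,-0.003,0,0,0.6],[0,-0.003,0,0,0.55],[0,-0.003,0,0,0.55],[0,-0.03,0,0,0.55],[0,-0.08,0,0,0.55],[0,-0.13,0,0,0.55],[0,-0.18,0,0,0.55],[0,-0.22,0,0,0.8],[0,-0.22,0,0,1]],
])

```text
time: 24.1
tool_pos: [579.7, -44.9, 254.8]
tool_rot: [-1.574, -0.013, 0.137]
force: [0.7, -0.4, 0.3]
width: 0.121
```

Emit:
send_rows([
  [[0,0,0.05,0,1],[0,0,0.1,0,1],[0,0,0.15,0,1],[0,0,0.2,0,1],[0,0,0.25,0,1],[0,0,0.25,0,1]],
])

```text
time: 24.7
tool_pos: [539.3, 208.7, 245.3]
tool_rot: [-1.568, 0.002, 0.143]
force: [0.2, -1.4, 0.3]
width: -0.001
```

```bash
python3 - <<'E'
from h import *
p,d=snap("top","top8"); T=cloud("top",d);p2,d2=snap("scene","scene8"); S=cloud("scene",d2)
for q in("shoe1",):
  for n in("top","scene"):print(n,[(np.round(r["extent"]).tolist(),round(r["p"],2)) for r in bot.recognise(n,q)])
Q=np.dstack([(S[...,:2]-C)@np.c_[ex,ey],S[...,2]]); m=(abs(Q[...,1])<105)&(Q[...,0]>60)&(Q[...,0]<150)&(Q[...,2]>25)&(Q[...,2]<180)
L=Q[m]; m2=L[:,2]>140; print("lid top z",np.percentile(L[:,2],99).round(),"x range at top",np.percentile(L[m2][:,0],[2,50,98]).round())
for lo in range(30,165,15):
    s=L[(L[:,2]>=lo)&(L[:,2]<lo+15)]; print(lo,len(s),np.percentile(s[:,0],[5,50,95]).round() if len(s) else "")
P=heights(T,(260,170,350,250),42,52); R=(P[:,:2]-C)@np.c_[ex,ey]; m=(abs(R[:,0])<58)&(abs(R[:,1])<100)
for s in(1,-1):
    r=R[m][R[m][:,1]*s>0]; print(len(r),np.percentile(r,[3,50,97],axis=0).round(1).tolist())
a=cv2.resize(p[150:270,150:350][:,:,::-1],(666,400),interpolation=2); cv2.imwrite("pics/a8.png",a)
plan(case(165,0,200),97.9)
E
```

```text
top [([308.0, 190.0, 323.0, 219.0], 0.86), ([288.0, 190.0, 307.0, 228.0], 0.83), ([300.0, 267.0, 334.0, 285.0], 0.76)]
scene [([281.0, 183.0, 310.0, 201.0], 0.82), ([346.0, 220.0, 365.0, 253.0], 0.69), ([269.0, 214.0, 277.0, 227.0], 0.51), ([172.0, 256.0, 247.0, 274.0], 0.2)]
lid top z 170.0 x range at top [ 84. 111. 123.]
30 202 [ 96.  99. 102.]
45 200 [ 99. 101. 104.]
60 198 [102. 104. 108.]
75 216 [104. 107. 110.]
90 216 [107. 110. 113.]
105 218 [110. 113. 115.]
120 218 [112. 116. 119.]
135 237 [116. 119. 122.]
150 684 [ 92. 108. 121.]
106 [[-45.4, 19.4], [-6.0, 25.2], [35.3, 30.9]]
105 [[-40.9, -32.5], [-2.2, -26.8], [38.7, -21.0]]
at [540.9 202.3 245.7] jaw 97.8 F [ 0.1 -0.4  1.1] w 0.005 t 24.9 j6 -1.39 -> [734.4   4.2 200. ] shift [0.1648, 0.0457, -0.2226] turn -0.001
```

View pics/a8.png

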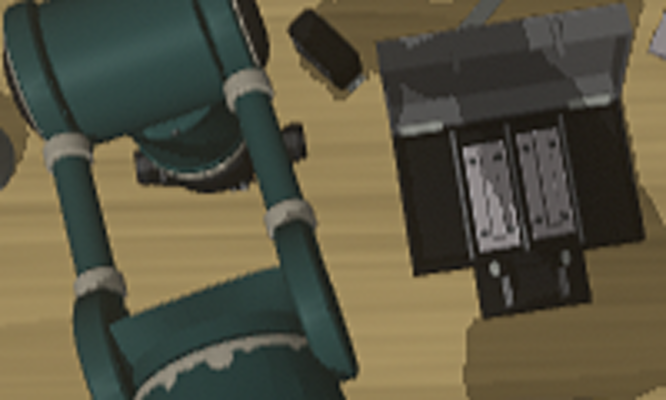

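Both shoes are in their bays (webs at y=+25 and −27, crop ≈(492,198) and (547,183)), and no silver shoe is left on the bench. Next I go over and behind the lid, fingers shut.

Emit:
send_rows([
  [[0.165,0,-0.223,0,1],[0.165,0,-0.223,0,1],[0.165,0,-0.223,0,1],[0.165,0,-0.223,0,1],[0.165,0,-0.223,0,1],[0.165,0,-0.223,0,1],[0.165,0,-0.223,0,1],[0.165,0,-0.223,0,1],[0.165,0.05,-0.223,0,1],[0.165,0.105,-0.223,0,1],[0.165,0.105,-0.223,0,1],[0.165,0.105,-0.223,0,1]],
])

```text
time: 26.1
tool_pos: [732.6, 5.4, 139.6]
tool_rot: [-1.57, 0.005, 0.138]
force: [0.6, 0.1, 0.6]
width: 0.001
```

```bash
python3 - <<'E'
from h import *
plan(case(134,0,140),97.9)
E
```

```text
at [732.6   5.4 139.6] jaw 97.9 F [0.6 0.1 0.6] w 0.001 t 26.1 j6 -1.74 -> [ 7.037e+02 -1.000e-01  1.400e+02] shift [-0.0294, -0.0002, -0.0015] turn -0.0
```

Emit:
send_rows([
  [[-0.015,0,0,0,1],[-0.029,0,0,0,1],[-0.037,0,0,0,1],[-0.045,0,0,0,1],[-0.053,0,0,0,1],[-0.061,-0.002,0,0,1],[-0.068,-0.003,0,0,1],[-0.076,-0.004,0,0,1],[-0.083,-0.0045,0,0,1],[-0.091,-0.0045,0,0,1],[-0.098,-0.004,0,0,1],[-0.106,-0.0025,0,0,1]],
], grip_force=40)

```text
time: 27.3
tool_pos: [629.3, -9.7, 144.0]
tool_rot: [-1.571, 0.0, 0.137]
force: [2.3, -0.4, 3.7]
width: -0.002
```

```bash
python3 - <<'E'
from h import *
plan(case(50,0,141),97.9)
p2,d2=snap("scene","scene9")
cv2.imwrite("pics/s9.png",cv2.resize(p2[130:270,180:340][:,:,::-1],(480,420),interpolation=2))
E
```

```text
at [629.3  -9.7 144. ] jaw 97.9 F [ 2.3 -0.4  3.7] w -0.002 t 27.3 j6 -1.76 -> [620.5 -11.6 141. ] shift [-0.009, 0.003, -0.0007] turn -0.001
```

View pics/s9.png

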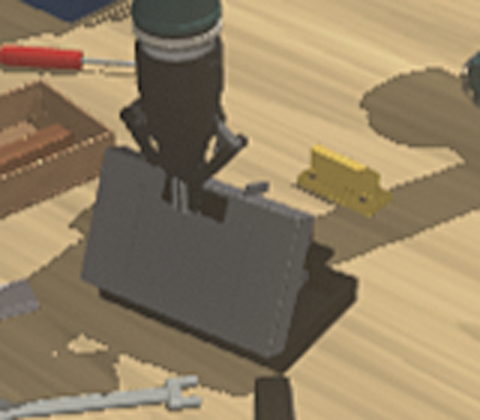

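The fingertips are on the lid's thumb pad and the lid is past upright, so I carry on along the arc.

Emit:
send_rows([
  [[-0.008,0.002,0,0,1],[-0.015,0.004,0,0,1],[-0.022,0.007,0,0,1],[-0.03,0.01,0,0,1],[-0.037,0.013,0,0,1],[-0.043,0.017,0,0,1],[-0.049,0.0215,0,0,1],[-0.055,0.026,0,0,1],[-0.061,0.031,0,0,1],[-0.067,0.036,0,0,1],[-0.073,0.042,0,0,1],[-0.079,0.048,0,0,1]],
])

```text
time: 28.55
tool_pos: [551.4, -20.5, 95.5]
tool_rot: [-1.571, -0.0, 0.137]
force: [1.1, 0.6, 0.5]
width: -0.001
```

```bash
python3 - <<'E'
from h import *
plan(case(-40,0,75),97.9)
E
```

```text
at [551.4 -20.5  95.5] jaw 97.9 F [1.1 0.6 0.5] w -0.001 t 28.55 j6 -1.79 -> [531.4 -24.   75. ] shift [-0.0203, 0.0205, -0.0007] turn -0.001
```

Emit:
send_rows([
  [[-0.005,0.005,0,0,1],[-0.01,0.01,0,0,1],[-0.015,0.0145,0,0,1],[-0.02,0.0185,0,0,1],[-0.025,0.0215,0,0,1],[-0.029,0.0235,0,0,1],[-0.029,0.0235,0,0,1]],
])

```text
time: 29.25
tool_pos: [523.6, -24.4, 73.2]
tool_rot: [-1.571, -0.002, 0.137]
force: [1.2, 1.1, 1.7]
width: 0.001
```

Emit:
send_rows([
  [[0,0.002,0,0,1],[0,0.004,0,0,1],[0,0.006,0,0,1],[0,0.008,0,0,1],[0,0.0095,0,0,1],[0,0.011,0,0,1],[0,0.012,0,0,1],[0,0.012,0,0,1]],
])

```text
time: 30.05
tool_pos: [522.5, -24.4, 60.1]
tool_rot: [-1.571, 0.001, 0.137]
force: [-1.4, -0.5, 0.8]
width: -0.001
```

Emit:
send_rows([
  [[0,0.001,0,0,1],[0,0.002,0,0,1],[0,0.003,0,0,1],[0,0.003,0,0,1]],
])

```text
time: 30.45
tool_pos: [522.6, -24.4, 58.9]
tool_rot: [-1.571, 0.001, 0.137]
force: [-7.6, 0.7, 13.6]
width: -0.003
```

Emit:
send_rows([
  [[0,0,0,0,1],[0,-0.02,0,0,1],[0,-0.06,0,0,1],[0,-0.11,0,0,1],[0,-0.16,0,0,1],[-0.05,-0.18,0,0,1],[-0.05,-0.18,0.05,0,1],[-0.05,-0.18,0.1,0,1],[-0.05,-0.18,0.15,0,1],[-0.05,-0.18,0.2,0,1],[-0.05,-0.18,0.25,0,1],[-0.05,-0.18,0.25,0,1]],
])

```text
time: 31.65
tool_pos: [438.2, 221.9, 237.7]
tool_rot: [-1.568, -0.001, 0.144]
force: [-0.1, -0.8, 0.5]
width: 0.001
```

```bash
python3 - <<'E'
from h import *
p,d=snap("top","top10"); T=cloud("top",d);p2,d2=snap("scene","scene10")
print(*rect(blob(T,(255,160,350,255),50,70,7)))
print([(np.round(r["extent"]).tolist(),round(r["p"],2)) for r in bot.recognise("top","shoe1")])
print("offcut",[(np.round(r["at"]).tolist(),r["p"]) for r in bot.pinpoint("top","offcut")])
plan([500,0,0],97.9)
cv2.imwrite("pics/s10.png",cv2.resize(p2[120:330,120:440][:,:,::-1],(800,525),interpolation=2))
E
```

```text
[567.1 -18.8] [218.2 142.6] 97.6 3112 59.6
[([303.0, 266.0, 333.0, 284.0], 0.76)]
offcut [([416.0, 210.0], 0.7)]
at [439.4 215.7 237.3] jaw 97.8 F [ 0.7 -0.2  0.5] w -0.0 t 31.85 j6 -1.3 -> [500   0   0] shift [0.0307, 0.2375, -0.2218] turn -0.001
```

View pics/s10.png

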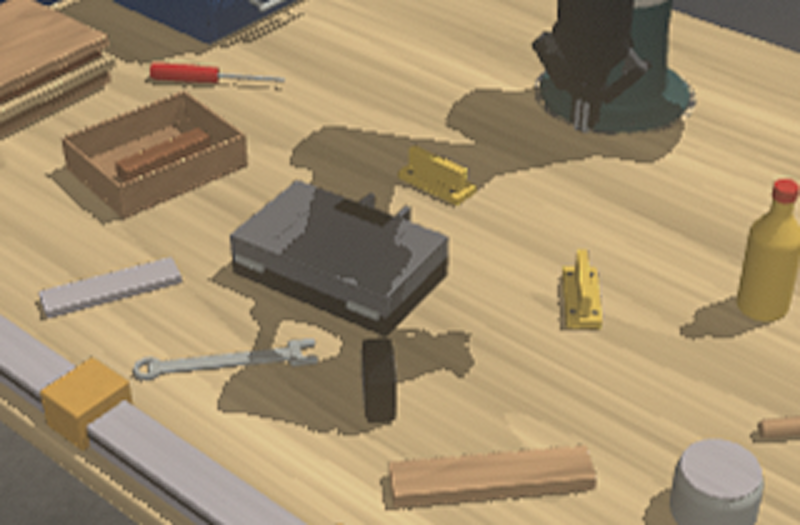

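The lid is shut, the offcut is in the bin and the bystanders are in place. I wait a second, check that the lid is level, and hand in.

Emit:
send_rows([
  [[0,0,0,0,1],[0,0,0,0,1],[0,0,0,0,1],[0,0,0,0,1],[0,0,0,0,1],[0,0,0,0,1],[0,0,0,0,1],[0,0,0,0,1]],
])

```text
time: 32.65
tool_pos: [439.2, 216.4, 237.5]
tool_rot: [-1.571, 0.0, 0.137]
force: [0.3, -0.8, -0.1]
width: 0.002
```

```bash
python3 - <<'E'
from h import *
def lv(f,n="top"):
    T=cloud(n,np.load(f)); Q=np.dstack([(T[...,:2]-C)@np.c_[ex,ey],T[...,2]]).reshape(-1,3); Q=Q[(abs(Q[:,1])<100)&(Q[:,2]>40)]
    return [np.median(Q[(abs(Q[:,0]-x)<12)&(abs(Q[:,1])>40),2]).round(1) for x in(-50,0,50)]
p,d=snap("top","top11"); print("before",lv("top0.npy"),"now",lv("top11.npy"))
a,b=lv("top0.npy"),lv("top11.npy")
if max(abs(np.subtract(a,b)))<2.5: print(bot.hand_in())
E
```

```text
before [np.float64(60.0), np.float64(59.9), np.float64(58.8)] now [np.float64(60.1), np.float64(59.6), np.float64(58.9)]
the job is handed in; nothing more can be done
None
```

The job is done and handed in at about 33 s on the robot's clock.

- **Steps done, in order:** I squeezed the tabs and the lid sprang open. The offcut went into the bin. The only two aluminium shoes on the bench went flat into the bays at y = +26 and −26 mm. Then I pressed the lid shut.
- **Lid:** About 2 s after I let go, its height profile matched the one from the start (60.1/59.6/58.9 mm against 60.0/59.9/58.8 mm), so it was level and staying shut.
- **Offcut:** It lies in the bin in the last picture of the whole bench, taken with the lid already shut.
- **Shoes:** Before I closed the lid, their webs measured at y ≈ +25 and −27 mm in the case, and no silver shoe was left on the bench.
- **Bystanders:** I did not touch the yellow look-alikes or the other things. Those in that last picture looked to be where they started, judged by eye. The dust brush was mostly out of frame.

No check failed. The case outline measured about 8 mm too deep (142.6 mm against 134.9 mm at the start) in one pass over the shut lid. I put this down to the height band taking in something at the case's front, because the lid heights agreed. I felt no distinct click. I judge the lid latched because the pad was down at its shut height after the press and the lid stayed there.

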